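# Slide the prep pan home under the chopping board

## Task

Put the steel pan that stands out on the worktop back into the empty bay under the wooden prep board, by pushing alone: nudge it into line with the bay and slide it in with your fingertips, gently, until it is fully home against the stop at the back, level with the pan already stowed beside it. The pan stays flat on the worktop all the way, neither lifted nor tipped; leave the stowed pan, the garlic and spice jar on the board and the salt shaker where they are.

Things in the scene. Friction and masses are not known exactly. Their poses are not given: they have to be found in the camera images.
- pan: The pan to push home: empty open pan of bare sheet steel, 160 mm long (own x), 104 mm wide (own y), 50 mm high, both ends alike, 0.25 to 0.5 kg. Origin: centre of its underside (on the worktop, z = 0). Outermost is a rolled rim, 44 to 50 mm up, corners rounded to 16 mm; the walls below are 4 mm inside it. It slides on the worktop at a push of a few newtons.
- prep_board: Fixed wooden board 190 mm (own x) by 276 mm (own y), top 71 mm up, on three 16 mm runners along own x. Origin: centre of its footprint, on the worktop. Between the runners are two bays, 112 mm wide, 55 mm high, at own y = +64 mm (empty) and -64 mm (stowed pan), open at the front (own -x side); pans slide in along own +x on the bare worktop. Runner ends are rounded (8 mm).
- bay (a point): Where the pan's origin lies when fully home in the empty bay, its end rim against the stop rail; on the worktop. Axes as the prep board's: x is the direction of sliding in, y across. A pan that is home stands out 12 mm in front of the board's edge.
- mouth (a point): Middle of the open front of the empty bay, under the board's front edge, on the worktop, 68 mm before bay along x; axes as the prep board's. Behind the lane (x over 0.62) lies the dish rack on a 25 mm high tray; a wall cabinet hangs 0.52 m above the worktop where x is over 0.58 and y over 0.03: keep a tall wrist out from under it.
- stowed_pan: A second pan exactly like the first, already home in the other bay. Origin: centre of its underside. Leave it there.
- garlic: Garlic bulb, about 56 mm across and high, lying on top of the prep board near its back. Origin: centre of its underside. Bystander.
- salt_shaker: Glass salt shaker with a grey metal top, 44 mm across, 90 mm high, standing on the worktop to the left, near its front edge by the sink. Origin: centre of its underside. Bystander.
- spice_jar: Spice jar with a dark brown lid, 41 mm across, 105 mm high, standing on top of the prep board near its back. Origin: centre of its underside. Bystander.

How it is judged:
By the outcome, as a careful person would: the job done as asked, in the order asked, and still so for the second after the job is handed in, with the robot touching nothing.
It also fails if it takes over 64 s, if anything falls off the work surface, if the arm or the gripper's body presses on something with over 40 N, if the wrist force passes 120 N, or if a joint passes its speed limit or range.

## Robot

A 6-joint arm with a two-finger parallel gripper is mounted at the origin on a cart in front of the work surface, level with it; the furniture and walls round the work are solid. World frame = base frame: x ahead of the robot, y to its left, z up, the work surface at z = 0. Lengths are in m, angles in rad, forces in N, time in s.
With the tool pointing down it reaches from about 0.35 to 0.875 m from the base axis. Payload 15.5 kg.
Tool frame: the origin (TCP) lies midway between the tips of the shut fingers; the grasp point (between the pads) lies 19 mm behind it; z points along the fingers, y is the line along which they close (so a half turn about z gives the same grasp; the last joint's range is limited). The gripper opens to 85 mm and grips with 20 to 120 N. Pads are 22 mm wide; open, the fingers measure 114 mm over their backs; the gripper's body (76 mm by 85 mm) begins 54 mm behind the grasp point. The pads swing forward as they close: fully open they stand 13 mm farther back than shut.
Start: joints at [1.175, 0.494, 1.345, -0, 1.302, -0.096], TCP at [0.185, 0.597, 0.231] pointing down, gripper open.
Joint ranges: [-2.91, 2.91], [-0.82, 2.16], [0.22, 2.67], [-1.22, 4.37], [0.12, 2.79], [-3.08, 3.08]. Speed limits (rad/s): [1.89, 1.89, 2.57, 3.01, 3.01, 3.01].

## Interface

Orientations are given as a unit quaternion [x, y, z, w].
In Python, from bench import status, cams, order gives the robot as it stands.
- The arm moves only by the shell command python3 -m handwheel 'ROWS' [FORCE]. ROWS is JSON, a list of rows, each a list of 3 entries, a list of its own where there are three numbers: the gripper's target within -1 to 1 (fully open at 1, half-way at 0, shut at -1), then the shift along the tool's x, y, z in units of 0.2 m (1.0 is 0.2 m), then the turn, a rotation vector about the tool's x, y, z in units of pi/2 rad (1.0 is pi/2 rad). In form: [[gripper, [x, y, z], [ax, ay, az]], ...]. A call has exactly 8 rows; each row shifts and turns the commanded pose from where the row before left it, along the tool's axes as they then stand; what a row does not reach is not made up. A row lasts 1/8 s, in which the tool goes at most 62.5 mm and 10.7 degrees, less where a joint would pass 70% of its speed; a pose out of reach is approached as far as the arm can. A call with a number of a shift or a turn outside -1 to 1 is refused whole. A call with a gripper value outside its range is refused whole. The fingers move at their own pace and stop on an object; FORCE is the grip in N (left out, the last holds). Time passes only in rows, so rows that do not move let the fingers close, or fill a call up. It gives the time, the measured TCP pose, the force, the opening and the grip force at its end, in the units of the state.
- status.observe(): the state, without advancing time (a new reading comes with each control period).
- cams.capture(name): name is "scene" or "top" or "wrist"; returns a dict with "img" (420x560x3 uint8, red, green, blue), "range_z" (420x560 float32, m along the optical axis (not along the pixel's ray), 0 where there is no reading), "fx", "fy", "cx", "cy" (pixels), "position" and "orientation" of the camera in the world. Camera axes: x right, y up, looking along -z (the intrinsics and any distortion apply to the point x, -y, -z); pixel columns grow to the right and rows downward; lengths in m; the calibration is good to about 2 mm. A picture is of the moment at which its call begins.
- order.sign_off(): hands the job in; it is judged then, once.
The state is a dict: "clock": time; "joint_pos": joint angles; "joint_vel": joint speeds; "effort": joint torques, N m; "eef_pos": TCP position; "eef_rot": TCP orientation; "force": force on the tool from outside, world axes, zero at the start; "moment": the same for the moment, N m; "width": finger opening in m; "grip_force": force on a finger pad.
Only numpy, scipy, OpenCV 4.12 (cv2) and the standard library are available. Lean on these libraries where they do the work, as an engineer would, in place of code of your own. Each camera call takes 0.05 s, during which the arm holds its last target. There are 200 camera calls.

## Working session

There is one attempt and no reset: what is moved stays moved. The work goes in short steps, Python scripts to look and compute and a shell command to move; the robot and the scene stay as the last step left them, time stands still between calls to the robot, and variables do not carry over. Pictures are saved under pics/ and viewed, at most 10 in all, crops included, and the job is handed in when it is done.

```bash
ls; mkdir -p pics
python3 - <<'E'
from bench import status,cams
import cv2,numpy as np
s=status.observe();print(s)
for n in("top","scene"):
    c=cams.capture(n);cv2.imwrite(f"pics/{n}0.png",c["img"][:,:,::-1]);np.savez(f"pics/{n}0.npz",**c);print(n,c["position"],c["orientation"],c["fx"],c["cx"],c["cy"],[k for k in c])
E
```

```text
pics
{'clock': 0.0, 'joint_pos': array([ 1.17449901e+00,  4.94212103e-01,  1.34610620e+00,  1.50267488e-05,
        1.30247349e+00, -9.55054570e-02]), 'joint_vel': array([ 1.33433657e-03, -5.67198380e-04,  5.31903536e-04, -9.50209852e-05,
        1.25743850e-03, -2.21913334e-03]), 'effort': array([ 4.51056054e-03, -8.82154226e+01, -3.83871102e+01,  3.00708170e-04,
        1.01023490e-02, -8.26308519e-05]), 'eef_pos': array([0.18503749, 0.59662736, 0.23069071]), 'eef_rot': array([ 1.49831549e-01,  9.88711357e-01, -5.79770785e-04, -1.52979206e-04]), 'force': array([-0.64005553,  0.69128374,  0.64095759]), 'moment': array([-0.01880434, -0.00859244,  0.01876724]), 'grip_force': 0.0, 'width': 0.08528492099503346}
top [ 0.25407018 -0.15628591  0.96139373] [ 0.08472145 -0.08399779 -0.70184698  0.70226595] 397.04339134577083 283.11466090150674 208.10118051282353 ['img', 'range_z', 'fx', 'fy', 'cx', 'cy', 'position', 'orientation']
scene [-0.16329359 -0.59033599  0.45530134] [ 0.46837519 -0.2462728  -0.37456904  0.76136222] 383.834105613103 285.91409765319526 213.53152654743187 ['img', 'range_z', 'fx', 'fy', 'cx', 'cy', 'position', 'orientation']
```

View pics/top0.png

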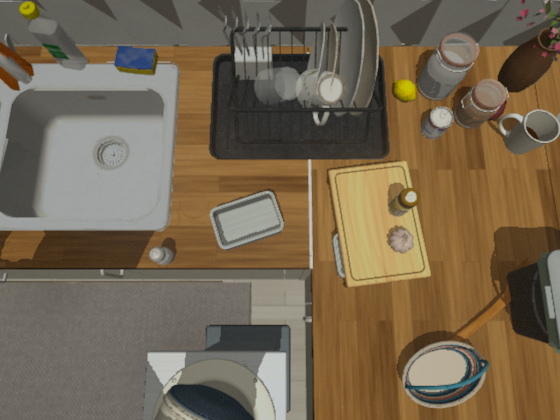

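View pics/scene0.png

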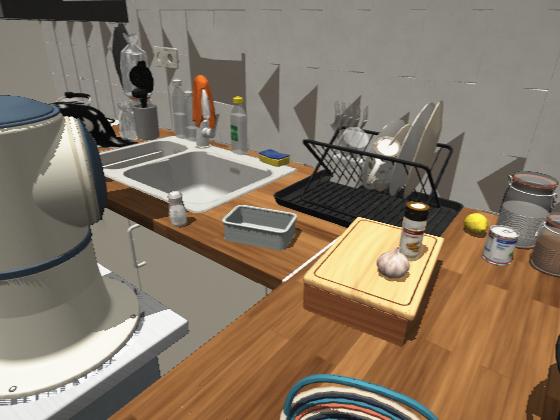

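The top view shows the loose pan at about (247,219), the board at (378,222) with the stowed pan's end showing at (339,254), the shaker at (160,256), the garlic at (400,240) and the jar at (405,200). The bay opens to the image left. The scene view confirms this layout. Next I fit the rim and the board from the depth image.

```bash
cat > h.py <<'E'
import numpy as np,cv2
from scipy.spatial.transform import Rotation as R
def cloud(c):
    v,u=np.mgrid[0:420,0:560]; z=c["range_z"]
    p=np.stack([(u-c["cx"])*z/c["fx"],-(v-c["cy"])*z/c["fy"],-z],-1)
    P=p@R.from_quat(c["orientation"]).as_matrix().T+c["position"]; P[z==0]=np.nan; return P
def rect(P,m):
    q=P[m][:,:2].astype(np.float32); (cx,cy),(w,h),a=cv2.minAreaRect(q*1000)
    if w<h: w,h,a=h,w,a+90
    return cx/1000,cy/1000,w,h,(a+90)%180-90
def blob(P,m,uv):
    n,l,s,_=cv2.connectedComponentsWithStats(m.astype(np.uint8)); k=l[uv[1],uv[0]]
    return l==k
E
python3 - <<'E'
from h import *
c=np.load("pics/top0.npz"); P=cloud(c); z=P[...,2]
print("table",np.nanmedian(z[180:200,200:210]),P[240,200])
m=np.zeros(z.shape,bool); m[170:265,195:300]=1
r=m&(z>.035)&(z<.06); print("rim",r.sum(),rect(P,r),np.nanmedian(z[r]))
m[:]=0; m[150:295,315:440]=1
b=m&(z>.062)&(z<.078); b=blob(P,b,(360,220)); print("board",rect(P,b),np.nanmedian(z[b]))
s=m&(z>.035)&(z<.058); s[:,350:]=0; s=blob(P,s,(338,255)) if s[255,338] else s; print("stow",s.sum(),rect(P,s),np.nanmedian(z[s]))
for n,uv in (("shaker",(160,256)),("jar",(408,196)),("garlic",(400,240))): print(n,P[uv[1],uv[0]])
E
```

```text
table 0.0006210737685128365 [ 0.40851289  0.04845608 -0.00241914]
rim 695 (0.44937448120117185, -0.06938285827636718, 159.61399841308594, 104.46803283691406, -71.10342216491699) 0.04962729625064233
board (0.4404693908691406, -0.3730816040039063, 276.30029296875, 190.14370727539062, 7.386648178100586) 0.07182142690836407
stow 150 (0.364368408203125, -0.2816842041015625, 99.5517578125, 14.032064437866211, 6.710603713989258) 0.049854770758357925
shaker [0.35877    0.11634737 0.08522442]
jar [ 0.47194521 -0.41230857  0.17347765]
garlic [ 0.38987001 -0.40673571  0.11542331]
```

```bash
cat >> h.py <<'E'
A=np.deg2rad(7.39-90); X=np.array([np.cos(A),np.sin(A)]); Y=np.array([-X[1],X[0]])
BC=np.array([.4405,-.3731]); BAY=BC-.027*X+.064*Y
def bay(p): d=np.asarray(p)[:2]-BAY; return np.array([d@X,d@Y])
def show(tgt=None):
    from bench import status
    s=status.observe(); M=R.from_quat(s["eef_rot"]).as_matrix(); p=s["eef_pos"]
    print("t",round(s["clock"],2),"bay",bay(p).round(4),"z",p[2].round(4),"yawerr",np.rad2deg(np.arctan2(M[:2,1]@-X,M[:2,1]@Y)).round(2),"F",s["force"].round(1),"w",round(s["width"],3))
    if tgt is not None:
        w=np.r_[BAY+tgt[0]*X+tgt[1]*Y,tgt[2]]; print("shift units",(M.T@(w-p)/.2).round(3))
E
python3 -m handwheel '[[-1,[0,0,0],[0,0,0.104]],[-1,[0,0,0],[0,0,0.104]],[-1,[0,0,0],[0,0,0.104]],[-1,[0,0,0],[0,0,0.104]],[-1,[0,0,0],[0,0,0.104]],[-1,[0,0,0],[0,0,0.104]],[-1,[0,0,0],[0,0,0.104]],[-1,[0,0,0],[0,0,0]]]'
python3 -c "
from h import *
print(BAY);show((-.36,-.08,.2))"
```

```text
clock: 1.1
eef_pos: [0.1851, 0.5968, 0.231]
eef_rot: [0.661, 0.751, -0.0, 0.0]
force: [0.7, -0.2, -0.2]
width: 0.0005
grip_force: 0.0
[ 0.50049558 -0.33809243]
t 1.1 bay [-0.9677 -0.1925] z 0.231 yawerr -0.1 F [ 0.7 -0.2 -0.2] w 0.001
shift units [-3.037  0.568  0.156]
```

```bash
python3 -m handwheel '[[-1,[-0.15,0.07,0],[0,0,0]],[-1,[-0.22,0.07,0],[0,0,0]],[-1,[-0.22,0.07,0],[0,0,0]],[-1,[-0.22,0.07,0],[0,0,0]],[-1,[-0.22,0.07,0],[0,0,0]],[-1,[-0.22,0.07,0],[0,0,0]],[-1,[-0.22,0.07,0],[0,0,0]],[-1,[-0.22,0.07,0],[0,0,0]]]'
python3 -m handwheel '[[-1,[-0.2,0,0],[0,0,0]],[-1,[-0.2,0,0],[0,0,0]],[-1,[-0.2,0,0],[0,0,0]],[-1,[-0.2,0,0],[0,0,0]],[-1,[-0.2,0,0],[0,0,0]],[-1,[-0.2,0,0],[0,0,0]],[-1,[-0.1,0,0],[0,0,0]],[-1,[0,0,0],[0,0,0]]]' >/dev/null
python3 -c "
from h import *
show((-.313,-.107,.09))"
```

```text
clock: 2.1
eef_pos: [0.3393, 0.2744, 0.2314]
eef_rot: [0.659, 0.752, 0.0, 0.0]
force: [0.0, 1.1, 0.6]
width: 0.0001
grip_force: 0.0
t 3.1 bay [-0.3686 -0.0819] z 0.2313 yawerr -0.06 F [ 0.3 -0.5 -0.6] w 0.0
shift units [-0.278 -0.125  0.706]
```

```bash
python3 -m handwheel '[[-1,[-0.14,-0.06,0],[0,0,0]],[-1,[-0.138,-0.065,0],[0,0,0]],[-1,[0,0,0.2],[0,0,0]],[-1,[0,0,0.2],[0,0,0]],[-1,[0,0,0.15],[0,0,0]],[-1,[0,0,0.1],[0,0,0]],[-1,[0,0,0],[0,0,0]],[-1,[0,0,0],[0,0,0]]]'
python3 - <<'E'
from h import *
from bench import cams
c=cams.capture("top");cv2.imwrite("pics/t1.png",c["img"][120:320,150:450,::-1].repeat(2,0).repeat(2,1))
show((-.313,-.107,.025))
E
```

```text
clock: 4.1
eef_pos: [0.3542, -0.0401, 0.1018]
eef_rot: [0.66, 0.751, 0.0, 0.0]
force: [-0.1, -0.5, 0.8]
width: 0.0001
grip_force: 0.0
t 4.15 bay [-0.3141 -0.1066] z 0.102 yawerr -0.08 F [-0.5  0.   0.6] w -0.0
shift units [-0.005 -0.002  0.385]
```

View pics/t1.png

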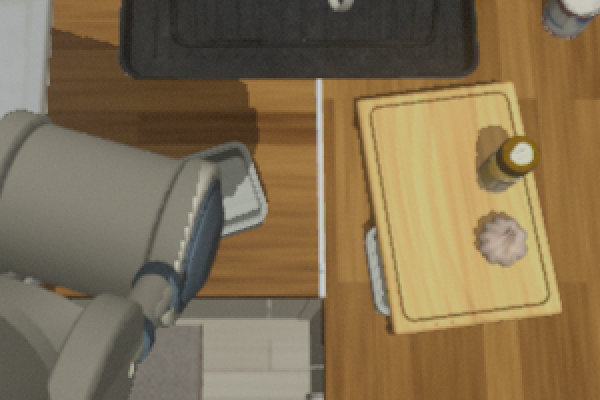

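The arm now covers the pan's near half; the crop shows nothing else disturbed, with the front half of the pan still at its old pose. I descend and make the side nudge.

```bash
python3 -m handwheel '[[-1,[0,0,0.13],[0,0,0]],[-1,[0,0,0.13],[0,0,0]],[-1,[0,0,0.12],[0,0,0]],[-1,[0,0,0],[0,0,0]],[-1,[0,0.02,0],[0,0,0]],[-1,[0,0.02,0],[0,0,0]],[-1,[0,0.02,0],[0,0,0]],[-1,[0,0,0],[0,0,0]]]' | grep -E 'force|pos'
python3 -m handwheel '[[-1,[0,0.02,0],[0,0,0]],[-1,[0,0.02,0],[0,0,0]],[-1,[0,0.02,0],[0,0,0]],[-1,[0,0.02,0],[0,0,0]],[-1,[0,0.02,0],[0,0,0]],[-1,[0,0.02,0],[0,0,0]],[-1,[0,0,0],[0,0,0]],[-1,[0,0,0],[0,0,0]]]'| grep -E 'force|pos'
python3 -c "
from h import *
show((-.313,-.0665,.025))"
```

```text
eef_pos: [0.3664, -0.039, 0.0256]
force: [0.6, 0.3, 0.2]
grip_force: 0.0
eef_pos: [0.3898, -0.036, 0.0253]
force: [-0.2, 0.2, -0.2]
grip_force: 0.0
t 6.15 bay [-0.3138 -0.0709] z 0.0253 yawerr -0.15 F [-0.2  0.2 -0.2] w -0.0
shift units [-0.004  0.022  0.002]
```

```bash
cat >> h.py <<'E'
def panfit(name,full=True):
    """rim fit in bay frame from a camera's depth: rim-height points near the lane"""
    from bench import cams
    c=cams.capture(name); P=cloud(c); z=P[...,2]
    B=np.stack([(P[...,:2]-BAY)@X,(P[...,:2]-BAY)@Y],-1)
    m=(z>.046)&(z<.053)&(B[...,0]>-.4)&(B[...,0]<-.075)&(np.abs(B[...,1])<.11)
    q=(B[m]*1000).astype(np.float32); (cx,cy),(w,h),a=cv2.minAreaRect(q)
    if w<h: w,h,a=h,w,a+90
    print(name,m.sum(),"centre",round(cx,1),round(cy,1),"size",round(w,1),round(h,1),"yaw",round((a+90)%180-90,2))
    return c
E
python3 - <<'E'
from h import *
c=panfit("scene"); cv2.imwrite("pics/s2.png",c["img"][120:330,130:410,::-1].repeat(2,0).repeat(2,1))
panfit("top")
E
```

```text
scene 366 centre -211.5 -19.0 size 275.6 151.4 yaw -5.16
top 263 centre -153.9 -23.2 size 206.1 113.4 yaw -19.57
```

View pics/s2.png

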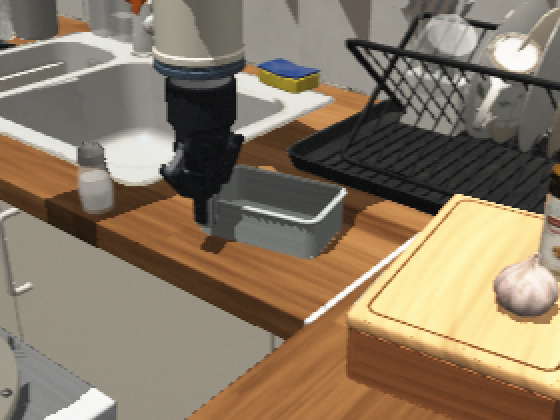

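The scene view shows the fingertips touching the pan's near-rear corner, (205,225) in the crop, with the pan flat. The depth fit was polluted by the board and gripper. I finish the nudge, back off and lift, then re-measure.

```bash
python3 -m handwheel '[[-1,[0,0.012,0],[0,0,0]],[-1,[0,0.012,0],[0,0,0]],[-1,[0,0,0],[0,0,0]],[-1,[0,-0.08,0],[0,0,0]],[-1,[0,0,-0.2],[0,0,0]],[-1,[0,0,-0.25],[0,0,0]],[-1,[0.2,0,0],[0,0,0]],[0,[0.25,0,0],[0,0,0]]]'| grep -E 'force|pos'
python3 -m handwheel '[[0,[0.2,0.1,0],[0,0,0]],[0,[0,0.1,0],[0,0,0]],[0,[0,0.1,0],[0,0,0]],[0,[0,0,0],[0,0,0]],[0,[0,0,0],[0,0,0]],[0,[0,0,0],[0,0,0]],[0,[0,0,0],[0,0,0]],[0,[0,0,0],[0,0,0]]]'| grep -E 'width|pos'
sed -i 's/<-.075)/<-.12)/; s/np.abs(B\[...,1\])<.11)/np.abs(B[...,1])<.09)\&(c["img"].max(-1)>70)/' h.py
python3 - <<'E'
from h import *
c=panfit("scene"); panfit("top");show((-.40,0,.1))
E
```

```text
eef_pos: [0.368, 0.0524, 0.116]
force: [1.5, 0.3, -0.7]
grip_force: 0.0
eef_pos: [0.4215, 0.0991, 0.1153]
width: 0.0429
scene 403 centre -266.9 3.1 size 159.7 106.0 yaw 4.09
top 598 centre -265.0 2.0 size 160.2 104.3 yaw 3.74
t 8.35 bay [-0.4438 -0.022 ] z 0.1153 yawerr -0.15 F [-0.6 -0.4  0.6] w 0.043
shift units [-0.219  0.111  0.077]
```

```bash
python3 -m handwheel '[[0,[-0.1,0.06,0],[0,0,0]],[0,[-0.1,0.06,0],[0,0,0]],[0,[0,0,0.15],[0,0,0]],[0,[0,0,0.15],[0,0,0]],[0,[0,0,0.15],[0,0,0]],[0,[0,0,0],[0,0,0]],[0,[-0.06,0,0],[0,0,0]],[0,[-0.06,0,0],[0,0,0]]]'| grep -E 'force|pos'
python3 -m handwheel '[[0,[-0.04,0,0],[0,0,0]],[0,[-0.04,0,0],[0,0,0]],[0,[-0.04,0,0],[0,0,0]],[0,[-0.04,0,0],[0,0,0]],[0,[-0.04,0,0],[0,0,0]],[0,[-0.04,0,0],[0,0,0]],[0,[-0.04,0,0],[0,0,0]],[0,[-0.04,0,0],[0,0,0]]]'| grep -E 'force|pos'
python3 - <<'E'
from h import *
show((-.285,0.002,.025));panfit("scene"); panfit("top")
E
```

```text
eef_pos: [0.4543, 0.0378, 0.0263]
force: [0.5, -0.4, 0.3]
grip_force: 0.0
eef_pos: [0.4616, -0.0253, 0.0252]
force: [0.2, 2.1, 1.4]
grip_force: 1.2
t 10.35 bay [-0.3152  0.0016] z 0.0252 yawerr -0.14 F [0.2 2.1 1.4] w 0.043
shift units [-0.151  0.002  0.001]
scene 444 centre -234.8 -2.1 size 183.1 107.8 yaw 1.11
top 487 centre -220.0 -2.8 size 159.4 104.8 yaw -0.81
```

```bash
cat >> h.py <<'E'
def sides(x0,x1,ym=.075):
    """outer rim edges y(x) per side, from top camera; also the board's front-edge and side check"""
    from bench import cams
    c=cams.capture("top"); P=cloud(c); z=P[...,2]
    B=np.stack([(P[...,:2]-BAY)@X,(P[...,:2]-BAY)@Y],-1)*1000
    m=(z>.044)&(z<.056)&(B[...,0]>x0)&(B[...,0]<x1)&(abs(B[...,1])<ym*1000); q=B[m]
    for s in(1,-1):
        e=[]
        for b in np.arange(x0,x1,5):
            k=q[(q[:,0]>=b)&(q[:,0]<b+5)&(q[:,1]*s>35)]
            if len(k): e.append(k[np.argmax(k[:,1]*s)])
        e=np.array(e); f=np.polyfit(e[:,0],e[:,1],1); r=e[:,1]-np.polyval(f,e[:,0])
        print("side",s,len(e),"y at mid",np.polyval(f,(x0+x1)/2).round(1),"slope deg",np.rad2deg(f[0]).round(2),"rms",r.std().round(2))
    q=q[abs(q[:,1])<30]; print("front x",np.percentile(q[:,0],98).round(1))
    return c
E
python3 - <<'E'
from h import *
c=sides(-280,-158)
P=cloud(c); z=P[...,2]; m=np.zeros(z.shape,bool); m[150:295,315:440]=1
b=blob(P,m&(z>.062)&(z<.078),(360,220)); print("board",rect(P,b))
cv2.imwrite("pics/t3.png",cv2.resize(c["img"][150:290,210:410,::-1],None,fx=4,fy=4,interpolation=2))
E
```

```text
side 1 21 y at mid 47.2 slope deg 0.7 rms 1.59
side -1 25 y at mid -54.4 slope deg -0.17 rms 0.52Traceback (most recent call last):
  File "<stdin>", line 2, in <module>
  File "h.py", line 46, in sides
    q=q[abs(q[:,1])<30]; print("front x",np.percentile(q[:,0],98).round(1))
                                         ~~~~~~~~~~~~~^^^^^^^^^^^
    return _quantile_unchecked(
        a, q, axis, out, overwrite_input, method, keepdims, weights)
    return _ureduce(a,
                    func=_quantile_ureduce_func,
    ...<5 lines>...
                    overwrite_input=overwrite_input,
                    method=method)
    r = func(a, **kwargs)
    result = _quantile(arr,
                       quantiles=q,
    ...<2 lines>...
                       out=out,
                       weights=wgt)
    slices_having_nans = np.isnan(arr[-1, ...])
                                  ~~~^^^^^^^^^
IndexError: index -1 is out of bounds for axis 0 with size 0
```

The pan is square to the bay but about 3 mm low in y. A slightly slanted two-finger push over the next 40 mm will bring it onto the centreline.

```bash
python3 -m handwheel '[[0,[-0.03,0.0025,0],[0,0,0]],[0,[-0.03,0.0025,0],[0,0,0]],[0,[-0.03,0.0025,0],[0,0,0]],[0,[-0.03,0.0025,0],[0,0,0]],[0,[-0.03,0.0025,0],[0,0,0]],[0,[-0.03,0.0025,0],[0,0,0]],[0,[-0.02,0.0025,0],[0,0,0]],[0,[0,0,0],[0,0,0]]]'| grep -E 'force|pos'
sed -i '/front x/d' h.py
python3 - <<'E'
from h import *
show()
c=sides(-240,-120);panfit("top")
P=cloud(c); z=P[...,2]; m=np.zeros(z.shape,bool); m[150:295,315:440]=1
b=blob(P,m&(z>.062)&(z<.078),(360,220)); print("board",rect(P,b))
cv2.imwrite("pics/t3.png",cv2.resize(c["img"][150:290,210:410,::-1],None,fx=4,fy=4,interpolation=2))
E
```

```text
eef_pos: [0.4703, -0.0643, 0.0253]
force: [-0.4, 0.3, 0.8]
grip_force: 0.0
t 11.5 bay [-0.2754  0.0053] z 0.0253 yawerr -0.17 F [-0.4  0.3  0.8] w 0.043
side 1 16 y at mid 50.8 slope deg 1.22 rms 0.75
side -1 24 y at mid -50.7 slope deg -0.08 rms 0.54
top 320 centre -190.6 0.6 size 141.3 104.3 yaw 0.2
board (0.44056857299804686, -0.3728861083984375, 276.5134582519531, 190.5050048828125, 7.359314918518066)
```

View pics/t3.png

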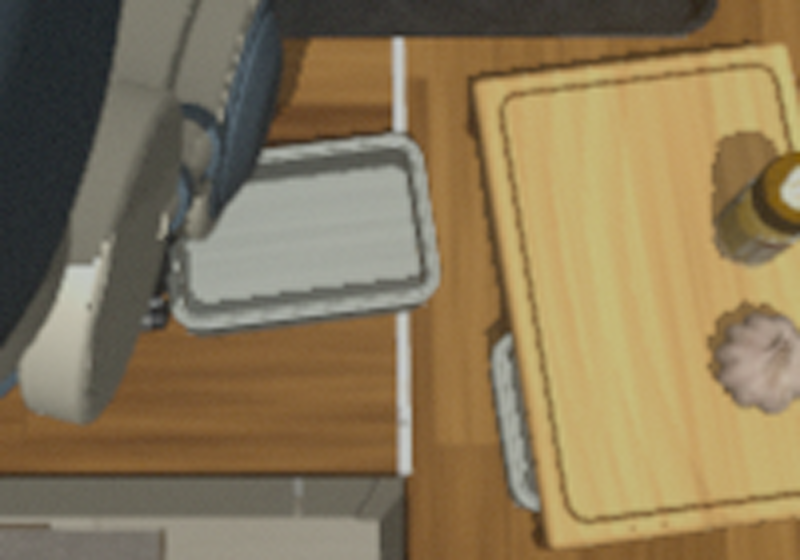

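The view shows the pan centred on the lane and square to it, front rim at about (430,215), straight ahead of the empty bay mouth (490,190). The board's second fit agrees with the first. I slide in slowly, watching the force.

```bash
python3 -m handwheel '[[0,[-0.03,0,0],[0,0,0]],[0,[-0.03,0,0],[0,0,0]],[0,[-0.03,0,0],[0,0,0]],[0,[-0.03,0,0],[0,0,0]],[0,[-0.03,0,0],[0,0,0]],[0,[-0.03,0,0],[0,0,0]],[0,[-0.03,0,0],[0,0,0]],[0,[-0.03,0,0],[0,0,0]]]'| grep -E 'force|pos'
python3 - <<'E'
from h import *
show(); c=sides(-190,-80);panfit("top")
E
```

```text
eef_pos: [0.4762, -0.112, 0.0253]
force: [-0.0, 2.8, 1.0]
grip_force: 1.1
t 12.6 bay [-0.2273  0.005 ] z 0.0253 yawerr -0.15 F [-0.   2.8  1. ] w 0.043
side 1 10 y at mid 50.7 slope deg 0.61 rms 0.97
side -1 22 y at mid -50.8 slope deg -0.03 rms 0.49
top 125 centre -140.2 -19.3 size 128.8 70.5 yaw 47.45
```

```bash
for i in 1 2; do python3 -m handwheel '[[0,[-0.03,0,0],[0,0,0]],[0,[-0.03,0,0],[0,0,0]],[0,[-0.03,0,0],[0,0,0]],[0,[-0.03,0,0],[0,0,0]],[0,[-0.03,0,0],[0,0,0]],[0,[-0.03,0,0],[0,0,0]],[0,[-0.03,0,0],[0,0,0]],[0,[-0.03,0,0],[0,0,0]]]'| grep -E '^force|pos'; done
python3 -c "
from h import *
show()"
```

```text
eef_pos: [0.4823, -0.1596, 0.0253]
force: [-0.5, 1.1, 0.1]
eef_pos: [0.4883, -0.2073, 0.0253]
force: [0.3, 1.1, -1.5]
t 14.7 bay [-0.1313  0.0047] z 0.0253 yawerr -0.15 F [ 0.3  1.1 -1.5] w 0.043
```

```bash
python3 -m handwheel '[[0,[-0.02,0,0],[0,0,0]],[0,[-0.02,0,0],[0,0,0]],[0,[-0.02,0,0],[0,0,0]],[0,[-0.02,0,0],[0,0,0]],[0,[-0.02,0,0],[0,0,0]],[0,[-0.02,0,0],[0,0,0]],[0,[-0.02,0,0],[0,0,0]],[0,[-0.01,0,0],[0,0,0]]]'| grep -E '^force|pos'
python3 - <<'E'
from h import *
show()
from bench import cams
c=cams.capture("scene");cv2.imwrite("pics/s4.png",cv2.resize(c["img"][170:350,230:460,::-1],None,fx=3,fy=3))
E
```

```text
eef_pos: [0.4921, -0.2369, 0.0253]
force: [-0.1, 2.0, -0.5]
t 15.7 bay [-0.1014  0.0047] z 0.0253 yawerr -0.16 F [-0.1  2.  -0.5] w 0.043
```

View pics/s4.png

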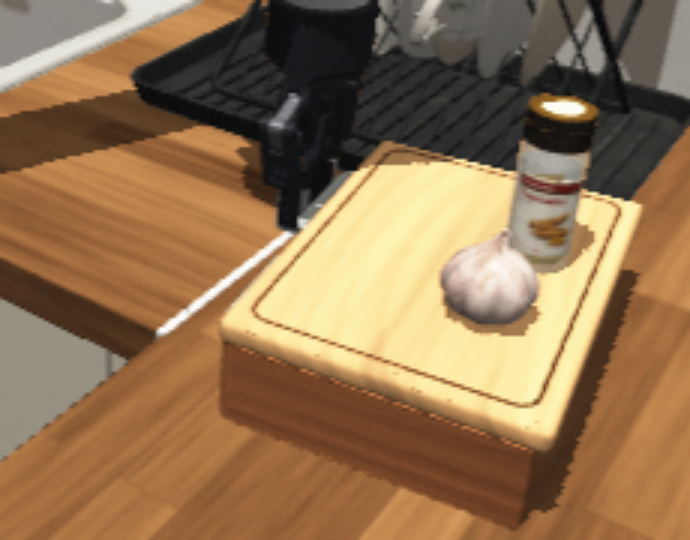

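The pan is nearly in: only a strip of rim shows at (325,200) between fingers and board, and the garlic and jar are undisturbed. I creep to the stop at 1 mm per row.

```bash
python3 -m handwheel '[[0,[-0.005,0,0],[0,0,0]],[0,[-0.005,0,0],[0,0,0]],[0,[-0.005,0,0],[0,0,0]],[0,[-0.005,0,0],[0,0,0]],[0,[-0.005,0,0],[0,0,0]],[0,[0,0,0],[0,0,0]],[0,[0,0,0],[0,0,0]],[0,[0,0,0],[0,0,0]]]'| grep -E '^force|pos'
python3 -c "
from h import *
show()"
```

```text
eef_pos: [0.4928, -0.2417, 0.0253]
force: [0.5, 0.4, 0.1]
t 16.75 bay [-0.0966  0.0048] z 0.0253 yawerr -0.14 F [0.5 0.4 0.1] w 0.042
```

```bash
python3 -m handwheel '[[0,[-0.005,0,0],[0,0,0]],[0,[-0.005,0,0],[0,0,0]],[0,[-0.005,0,0],[0,0,0]],[0,[0,0,0],[0,0,0]],[0,[0,0,0],[0,0,0]],[0,[0,0,0],[0,0,0]],[0,[0,0,0],[0,0,0]],[0,[0,0,0],[0,0,0]]]'| grep -E '^force|pos'
python3 -c "
from h import *
show()"
```

```text
eef_pos: [0.4931, -0.2446, 0.0253]
force: [-0.4, 0.4, 0.1]
t 17.75 bay [-0.0936  0.0047] z 0.0253 yawerr -0.14 F [-0.4  0.4  0.1] w 0.043
```

```bash
for i in 1 2; do python3 -m handwheel '[[0,[-0.005,0,0],[0,0,0]],[0,[-0.005,0,0],[0,0,0]],[0,[0,0,0],[0,0,0]],[0,[0,0,0],[0,0,0]],[0,[0,0,0],[0,0,0]],[0,[0,0,0],[0,0,0]],[0,[0,0,0],[0,0,0]],[0,[0,0,0],[0,0,0]]]'| grep -E '^force|pos'; done
python3 -c "
from h import *
show()"
```

```text
eef_pos: [0.4928, -0.245, 0.0252]
force: [2.0, 14.8, 5.4]
eef_pos: [0.4926, -0.2452, 0.0252]
force: [3.9, 30.2, 11.7]
t 19.75 bay [-0.0931  0.0041] z 0.0252 yawerr -0.14 F [ 3.9 30.2 11.7] w 0.043
```

The stop is reached: 15 to 30 N with no further travel. I back off, lift clear and check.

```bash
python3 -m handwheel '[[0,[0.02,0,0],[0,0,0]],[0,[0.1,0,0],[0,0,0]],[0,[0.2,0,0],[0,0,0]],[0,[0.2,0,-0.1],[0,0,0]],[0,[0.2,0,-0.25],[0,0,0]],[0,[0.25,0,-0.25],[0,0,0]],[0,[0.25,0,-0.2],[0,0,0]],[0,[0.2,0,0],[0,0,0]]]'| grep -E '^force|pos'
python3 - <<'E'
from h import *
from bench import cams
show()
c=cams.capture("top");P=cloud(c);z=P[...,2]
B=np.stack([(P[...,:2]-BAY)@X,(P[...,:2]-BAY)@Y],-1)*1000
for n,y in(("pan",0),("stowed",-128)):
    m=(z>.045)&(z<.054)&(B[...,0]<-64)&(B[...,0]>-110)&(abs(B[...,1]-y)<54); q=B[m]
    for s in(-1,1):
        k=q[(abs(q[:,1]-y)<34)&((q[:,1]-y)*s>0)]; print(n,s,len(k),np.percentile(k[:,0],[0,5]).round(1))
    print("y range",q[:,1].min().round(1),q[:,1].max().round(1),"z",np.median(z[m]).round(4))
cv2.imwrite("pics/t5.png",cv2.resize(c["img"][140:300,300:450,::-1],None,fx=3.5,fy=3.5,interpolation=2))
E
```

```text
eef_pos: [0.4591, 0.0274, 0.1798]
force: [0.5, 0.4, -0.0]
t 20.75 bay [-0.3678  0.006 ] z 0.1798 yawerr -0.11 F [ 0.5  0.4 -0. ] w 0.043
pan -1 44 [-80.2 -79.2]
pan 1 46 [-79.8 -79.5]
y range -49.7 49.7 z 0.0497
stowed -1 48 [-80.8 -79.8]
stowed 1 49 [-80.5 -80. ]
y range -177.6 -77.7 z 0.0501
```

View pics/t5.png

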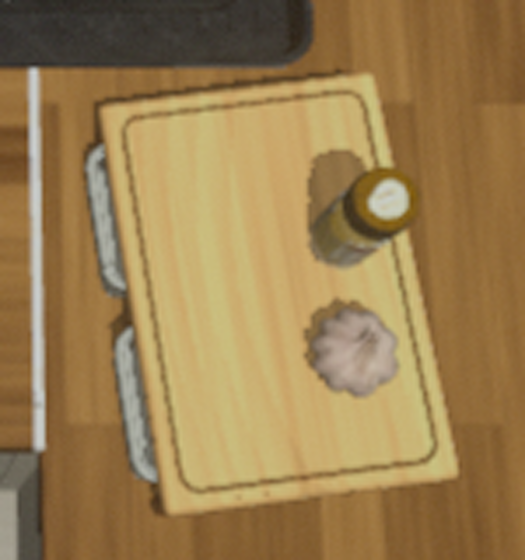

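Both pan ends now stand out level: (105,220) is the pushed pan and (135,405) the stowed one, with rims within 0.5 mm of each other at -80 mm. The garlic and jar are in place and the gripper is clear, so I hand in.

```bash
python3 -c "
from bench import order
print(order.sign_off())"
```

```text
the job is handed in; nothing more can be done
None
```

The pan is home in the empty bay, its end rim within about 1 mm of the stowed pan's; it was moved by pushing alone, the garlic and spice jar look undisturbed, and I handed in at about 21 s (shaker not re-checked at the end, though the arm stayed well clear of it).

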